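Fetch the blue sample carrier from the deep rack with the fork picker

ROBOT

A 6-joint arm with a two-finger parallel gripper is mounted at the origin on the work surface. World frame = base frame: x ahead of the robot, y to its left, z up, the work surface at z = 0. Lengths are in m, angles in degrees, forces in N, time in s.
With the tool pointing down it reaches from about 0.3 to 0.75 m from the base axis. Payload 8.5 kg.
Tool frame: the origin (TCP) lies on the centre line of the jaws, within the pads' length; the fingertips stand 11 mm ahead of it and the grasp point (between the pads) lies 8 mm behind it; x points along the fingers, y is the direction in which the jaws open and shut, and the axes are right-handed (so a half turn about x gives the same grasp; the last joint's range is limited). The gripper opens to 85 mm and grips with 20 to 120 N. Pads are 22 mm wide; open, the fingers measure 114 mm over their backs; the gripper's body (76 mm by 85 mm) begins 54 mm behind the grasp point. The pads swing forward as they close: fully open they stand 13 mm farther back than shut.
Start: joints at [-77.366, 21.807, 74.336, -0, 83.858, -12.336], TCP at [0.232, -0.499, 0.242] pointing down, gripper open.
Joint ranges: [-178.18, 178.18], [-50.72, 133.34], [12.68, 142.11], [-81.47, 261.47], [9.98, 163.14], [-165.26, 165.26]. Speed limits (degrees/s): [136.94, 136.94, 180, 180, 180, 180].

INTERFACE

Orientations are given as a 3x3 rotation matrix whose columns are the frame's x, y, z axes.
In Python, from rig import env gives the robot as it stands.
- The arm moves only by the tool carry_out, never from a script. Its argument "motion" is a list that holds one entry, the list of rows, each a list of 7 numbers: the shift along the tool's x, y, z in cm, then the turn, a rotation vector about the tool's x, y, z in rad, then the finger opening in cm, from 0 to 8.54. A call has 1 to 5 rows; each row is the pose to reach, as a shift and turn from the pose commanded when the call began, along the tool's axes at that moment; what a row does not reach only later rows make up. A row lasts 1/12 s, in which the tool goes at most 41.7 mm and 7.16 degrees, less where a joint would pass 70% of its speed; a pose out of reach is approached as far as the arm can. A call with a gripper value outside its range is refused whole. The fingers move at their own pace and stop on an object; "grip_force" is the grip in N (left out, the last holds). Time passes only in rows, so rows that repeat a pose let the fingers close. It gives the time, the measured TCP pose, the force and the opening at its end, in the units of the state.
- env.observe(): the state, without advancing time (a new reading comes with each control period).
- env.get_image(name): name is "side" or "top" or "wrist"; returns a dict with "image" (400x640x3 uint8, red, green, blue), "fov_y" (degrees; the focal length in pixels is half the picture's height over the tangent of half this angle, whatever the lens; pixels are square), "cx", "cy" (the principal point, pixels), "R" (3x3) and "t" (3): a world point X has camera coordinates R X + t. Camera axes: x right, y down, z forward; pixel columns grow to the right and rows downward; lengths in m; the calibration is good to about 2 mm. A picture is of the moment at which its call begins. There is no depth.
- env.close_job(): hands the job in, once; it reports no verdict.
The state is a dict: "time_s": time; "q": joint angles; "qvel": joint speeds; "joint_efforts": joint torques, N m; "position": TCP position; "tool_rot": TCP orientation; "ft_force": force on the tool from outside, world axes, zero at the start; "wrist_torque": the same for the moment, N m; "grip_width": finger opening in m.
Only numpy, scipy, OpenCV 4.12 (cv2) and the standard library are available. Lean on these libraries where they do the work, as an engineer would, in place of code of your own. Each camera call takes 0.05 s, during which the arm holds its last target. There are 200 camera calls.

TASK

Take the fork picker from its stand and use it to fetch the blue-knobbed sample carrier out of its deep well in the clear rack, without touching the carrier with the gripper or tipping it over. Stand the carrier upright in the middle of the tester's round metal chuck, draw the fork away, and hang the picker back in its stand as it was, released.

Things in the scene. Friction and masses are not known exactly. Their poses are not given: they have to be found in the camera images.
- picker_grip (a point): Centre of the picker's yellow handle (30 mm along x, 16 along y, 60 tall; z up), 32 mm above a 60 x 90 mm collar that hangs on the 2 rails of an open stand. 8 mm rod straight down to a level fork pointing +x (collar's yellow-striped side): mid-plane 151 mm below this point, 5 thick, slot 16, tines reach 57 ahead of the rod axis, 37 wide; lips 3 high at 45. Carry a stem 20-33 ahead of the rod axis.
- carrier: Blue-knobbed sample carrier (neighbours: orange, green), loose on the floor of one of the rack's wells, at its far (+x) end. Origin: centre of underside, z up. White foot 44 mm diameter, 6 thick, with dark wafer; stem 6 diameter; flat round knob 30 diameter, underside 34 mm and top 44 mm above the origin. 60 g. The fork slides level under the knob, round the stem, and lifts it hanging.
- rack: Fixed clear rack with white edges, 132 mm along x, 204 along y, 130 tall. Origin: centre of underside, on the table; x points roughly away from the robot. Three open-topped wells at y = -66, 0, +66 mm, each inside 120 along x, 60 along y, floor 8 mm above the table. Carriers stand near x = +32 mm, so the fork, pointing along +x, can go down in the free -x end and then slide forward.
- chuck (a point): Centre of the top face of the tester's round aluminium chuck, 120 mm in diameter, 60 mm above the table, on a fixed black instrument box 200 x 180 mm and 45 mm tall. z up.

How it is judged:
By the outcome, as a careful person would: the job done as asked, in the order asked, and still so for the second after the job is handed in, with the robot touching nothing.
It also fails if it takes over 58 s, if anything falls off the work surface, if the arm or the gripper's body presses on something with over 40 N, if the wrist force passes 120 N, or if a joint passes its speed limit or range.

## Working session

There is one attempt and no reset: what is moved stays moved. The work goes in short steps, Python scripts to look and compute and a tool call to move; the robot and the scene stay as the last step left them, time stands still between calls to the robot, and variables do not carry over. Pictures are saved under pics/ and viewed, on a budget of 10 in all, crops included, one or two more only if the job needs it, and the job is handed in when it is done.

Besides the shell and the picture viewer there is one more tool, called after "Emit:" as a command line: name --argument value ..., lists and objects as JSON in quotes. carry_out: Moves the arm, as the interface text tells. Its arguments: {"type":"object","properties":{"motion":{"type":"array","items":{"type":"array","items":{"type":"array","items":{"type":"number"}}}},"grip_force":{"type":"number"}},"required":["motion"]}

```bash
mkdir -p pics; ls; cat > h.py <<'E'
import numpy as np,cv2
from rig import env
def snap(n,f):
    d=env.get_image(n); cv2.imwrite(f'pics/{f}.png',cv2.cvtColor(d['image'],cv2.COLOR_RGB2BGR))
    np.savez(f'pics/{f}.npz',**{k:d[k] for k in('R','t','fov_y','cx','cy')}); return d
def ld(f): return np.load(f'pics/{f}.npz')
def foc(d): return 200/np.tan(np.radians(d['fov_y'])/2)
def proj(d,X):
    c=np.atleast_2d(X)@d['R'].T+d['t'];return np.c_[d['cx']+foc(d)*c[:,0]/c[:,2],d['cy']+foc(d)*c[:,1]/c[:,2]]
def ray(d,u,v):
    r=d['R'].T@np.array([(u-d['cx'])/foc(d),(v-d['cy'])/foc(d),1]);return -d['R'].T@d['t'],r/np.linalg.norm(r)
def onz(d,u,v,z):
    o,r=ray(d,u,v);return o+r*(z-o[2])/r[2]
def tri(obs):
    A=0;b=0
    for d,u,v in obs:
        o,r=ray(d,u,v);P=np.eye(3)-np.outer(r,r);A=A+P;b=b+P@o
    return np.linalg.solve(A,b)
E
python3 - <<'E'
from h import *
for n in('top','side'):
    d=snap(n,n+'0');print(n,foc(d),d['cx'],d['cy'],-d['R'].T@d['t'],d['R'])
s=env.observe();print(s['time_s'],s['position'],s['tool_rot'],s['ft_force'],s['grip_width'])
E
```

```text
pics
top 373.3564465311577 324.854712972582 198.57479680630098 [ 0.36078249 -0.01360302  0.8715345 ] [[ 0.01859346 -0.99982493  0.00209708]
 [-0.97556377 -0.01860147 -0.21892764]
 [ 0.21892832  0.00202479 -0.97573884]]
side 492.9903488523326 313.89403079770034 192.934618100582 [0.18925759 0.51754906 0.91936724] [[-0.85511492 -0.5183159  -0.01127401]
 [-0.39927555  0.67228227 -0.6233904 ]
 [ 0.33069247 -0.52856899 -0.78182946]]
0.1 [ 0.23212044 -0.49834772  0.24177928] [[-2.81604488e-04  4.22128689e-01 -9.06535874e-01]
 [ 1.26213635e-03 -9.06535038e-01 -4.22128692e-01]
 [-9.99999164e-01 -1.26304522e-03 -2.77499629e-04]] [1.73218737 0.38241342 0.34811706] 0.0855439458739285
```

View pics/top0.png

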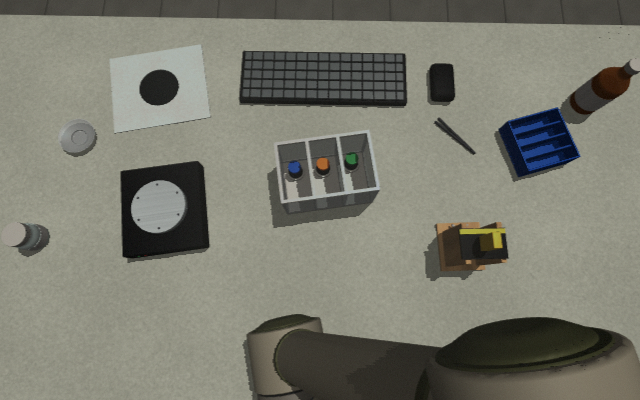

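View pics/side0.png

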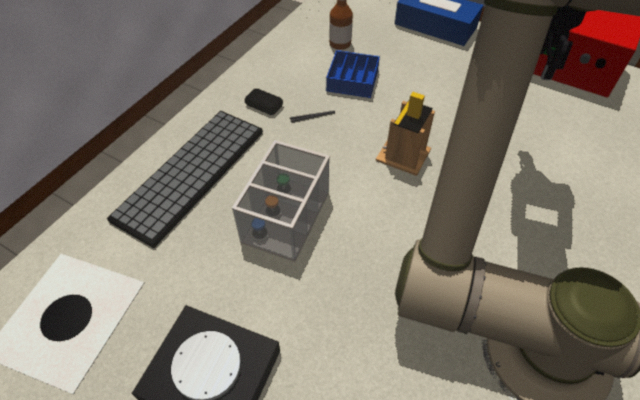

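```bash
python3 - <<'E'
from h import *
T=cv2.imread('pics/top0.png');S=cv2.imread('pics/side0.png')
def c(I,x,y,k):
    w,h=400//k,300//k;return cv2.resize(I[y:y+h,x:x+w],(400,300),interpolation=cv2.INTER_CUBIC)[:300,:400]
m=np.vstack([np.hstack([c(T,265,120,3),c(T,425,205,4)]),np.hstack([c(S,220,140,3),c(S,365,90,4)])])
cv2.imwrite('pics/m0.png',m)
for n,I,(x0,y0,x1,y1) in(('top0',T,(115,155,215,260)),('side0',S,(130,300,285,400))):
    g=I.copy().max(2)[y0:y1,x0:x1]; b=cv2.morphologyEx((g>110).astype('uint8'),cv2.MORPH_CLOSE,np.ones((5,5)))
    cs,_=cv2.findContours(b,0,2)
    for q in cs:
        if cv2.contourArea(q)>800:
            e=cv2.fitEllipse(q);u,v=e[0][0]+x0,e[0][1]+y0;print(n,cv2.contourArea(q),u,v,e[1],onz(ld(n),u,v,.06))
E
```

```text
top0 2133.5 157.63560485839844 206.12821578979492 (49.55859375, 54.957584381103516) [0.51865784 0.35816541 0.06      ]
top0 2312.0 160.7237434387207 210.63567352294922 (105.432373046875, 123.01417541503906) [0.50864719 0.35016561 0.06      ]
side0 3642.5 205.1943130493164 364.9006576538086 (63.44883346557617, 73.04405212402344) [0.51683314 0.36255702 0.06      ]
side0 5636.0 207.23412322998047 375.91639709472656 (129.2836456298828, 141.2209930419922) [0.50171022 0.37564858 0.06      ]
```

View pics/m0.png

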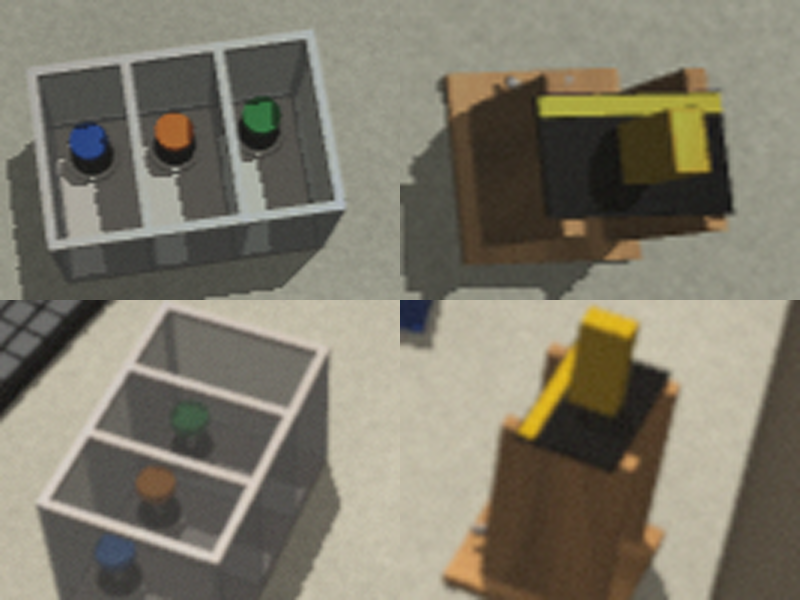

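```bash
python3 - <<'E'
from h import *
t,s=ld('top0'),ld('side0')
k=3.0075
R={'+x+y':((28,67),(38,205)),'+x-y':((310,30),(165,8)),'-x-y':((345,207),(330,48)),'-x+y':((52,248),(220,260))}
P={}
for n,(a,b) in R.items():
    ta=(265+a[0]/k,120+a[1]/k);sb=(220+b[0]/k,140+b[1]/k)
    P[n]=tri([(t,*ta),(s,*sb)]);print(n,P[n].round(4),onz(t,*ta,.13).round(4),onz(s,*sb,.13).round(4))
c=sum(P.values())/4;print('rack',c)
for a,b in(('+x+y','-x+y'),('+x-y','-x-y'),('+x+y','+x-y'),('-x+y','-x-y')):
    d=P[a]-P[b];print(a,b,np.linalg.norm(d),np.degrees(np.arctan2(d[1],d[0])))
C={'handletop':((289,139),(211,22)),'+x+y':((138,97),(120,437-300)),'-x+y':((146,215),(215,170)),'-x-y':((332,215),(268,72))}
for n,(a,b) in C.items():
    ta=(425+a[0]/4,205+a[1]/4);sb=(365+b[0]/4,90+b[1]/4)
    print(n,tri([(t,*ta),(s,*sb)]).round(4))
ta=(425+320/4,205+95/4)
print('blue',tri([(t,265+90/k,120+142/k),(s,220+115/k,140+252/k)]))
E
```

```text
+x+y [0.6478 0.0972 0.1238] [0.6466 0.0966 0.13  ] [0.6429 0.1004 0.13  ]
+x-y [ 0.6809 -0.1027  0.1193] [ 0.6782 -0.1011  0.13  ] [ 0.6724 -0.0944  0.13  ]
-x-y [ 0.5498 -0.1249  0.126 ] [ 0.5498 -0.124   0.13  ] [ 0.5469 -0.1218  0.13  ]
-x+y [0.517  0.0742 0.127 ] [0.5174 0.0742 0.13  ] [0.5146 0.0757 0.13  ]
rack [ 0.59885959 -0.01404181  0.12403241]
+x+y -x+y 0.13282401415256018 9.96317117595705
+x-y -x-y 0.13320953191792453 9.605657431132569
+x+y +x-y 0.2026468344254464 99.4191503355648
-x+y -x-y 0.2017716093944278 99.34503289164132
handletop [ 0.4413 -0.3264  0.1953]
+x+y [ 0.4682 -0.2824  0.1312]
-x+y [ 0.4096 -0.2816  0.1347]
-x-y [ 0.4132 -0.3705  0.1373]
blue [0.62032254 0.05898982 0.041212  ]
```

```bash
cat >> h.py <<'E'
from scipy.spatial.transform import Rotation as Ro
def tooldir(yaw):
    a=np.radians(yaw);f=np.array([np.cos(a),np.sin(a),0]);x=np.array([0,0,-1.]);z=-f;return np.c_[x,np.cross(z,x),z]
def go(p,yaw,s=None):
    s=s or env.observe();R=np.array(s['tool_rot']);sh=R.T@(np.array(p)-s['position'])*100
    rv=Ro.from_matrix(R.T@tooldir(yaw)).as_rotvec();f=-R[:,2]
    print('t',round(s['time_s'],2),'pos',np.round(s['position'],4),'yaw',round(np.degrees(np.arctan2(f[1],f[0])),2),'w',round(s['grip_width'],4),'| shift cm',sh.round(2),'rot',rv.round(4))
E
python3 - <<'E'
from h import *
go((.441,-.326,.28),1)
E
```

```text
t 0.1 pos [ 0.2321 -0.4983  0.2418] yaw 24.97 w 0.0855 | shift cm [ -3.81  -6.81 -26.21] rot [ 0.4183 -0.      0.0013]
```

Emit:
carry_out --motion '[[[-0.8,-0.7,-2.6,0.08,0,0,8.54],[-1.6,-2.0,-6.0,0.16,0,0,8.54],[-2.4,-3.2,-9.6,0.24,0,0,8.54],[-3.2,-4.3,-13.2,0.32,0,0,8.54],[-3.8,-5.2,-17.0,0.4,0,0,8.54]]]'

```text
time_s: 0.52
position: [0.3651, -0.3783, 0.2808]
tool_rot: [[-0.0, 0.031, -1.0], [-0.0, -1.0, -0.031], [-1.0, -0.0, 0.0]]
ft_force: [0.9, -0.0, -0.7]
grip_width: 0.0852
```

Emit:
carry_out --motion '[[[0,-0.6,-3.5,0.018,0,0,8.54],[0,-1.1,-6.2,0.018,0,0,8.54],[0,-1.4,-8.3,0.018,0,0,8.54],[0,-1.6,-9.2,0.018,0,0,8.54],[0,-1.6,-9.2,0.018,0,0,8.54]]]'

```text
time_s: 0.93
position: [0.4568, -0.3597, 0.2795]
tool_rot: [[-0.001, 0.02, -1.0], [0.001, -1.0, -0.02], [-1.0, -0.001, 0.001]]
ft_force: [-0.1, -0.6, 0.5]
grip_width: 0.0856
```

```bash
python3 - <<'E'
from h import *
go((.441,-.326,.28),1)
d=snap('wrist','w1');print(foc(d),-d['R'].T@d['t'],d['R'].round(3))
E
```

```text
t 0.93 pos [ 0.4568 -0.3597  0.2795] yaw 1.14 w 0.0856 | shift cm [-0.04 -3.4   1.52] rot [0.0024 0.0006 0.001 ]
334.7975123406517 [ 0.52308385 -0.35837645  0.41123469] [[ 0.021 -1.    -0.001]
 [-0.965 -0.02   0.263]
 [-0.263 -0.004 -0.965]]
```

View pics/w1.png

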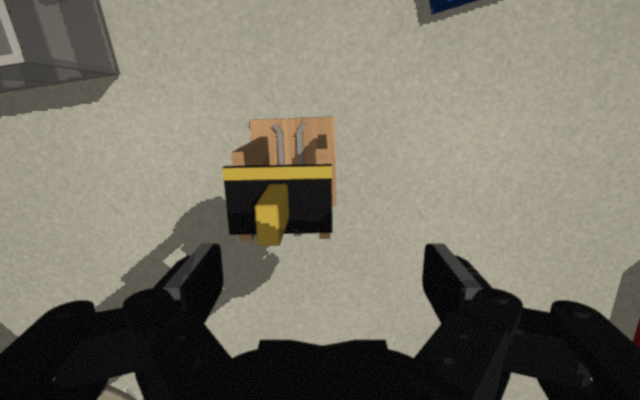

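```bash
python3 - <<'E'
from h import *
t,s,w=ld('top0'),ld('side0'),ld('w1')
print(tri([(t,425+289/4,205+139/4),(s,365+211/4,90+22/4),(w,269,225)]),onz(w,269,225,.195))
for p in((224,167),(332,165),(332,232),(229,235)):print(onz(w,*p,.134).round(4))
for p in((279,127),(303,127)):print(onz(w,*p,.0175).round(4))
E
```

```text
[ 0.44095364 -0.32426546  0.19764731] [ 0.44029791 -0.32319754  0.195     ]
[ 0.4681 -0.2765  0.134 ]
[ 0.4717 -0.3673  0.134 ]
[ 0.4115 -0.369   0.134 ]
[ 0.4067 -0.2775  0.134 ]
[ 0.4934 -0.3085  0.0175]
[ 0.494  -0.3362  0.0175]
```

Emit:
carry_out --motion '[[[0,-1.2,0.6,-0.012,0,0,8.54],[0,-2.6,1.2,-0.012,0,0,8.54],[0,-3.65,1.6,-0.012,0,0,8.54],[1.0,-3.65,1.6,-0.012,0,0,8.54],[3.0,-3.65,1.6,-0.012,0,0,8.54]]]'

```text
time_s: 1.4
position: [0.4381, -0.3249, 0.2524]
tool_rot: [[0.003, 0.029, -1.0], [-0.004, -1.0, -0.029], [-1.0, 0.004, -0.003]]
ft_force: [-0.7, -1.4, 0.2]
grip_width: 0.0856
```

Emit:
carry_out --motion '[[[2.5,0,0,0,0,0,8.54],[5.0,0,0,0,0,0,8.54],[7.5,0,0,0,0,0,8.54],[9.1,0,0,0,0,0,8.54],[9.1,0,0,0,0,0,8.54]]]'

```text
time_s: 1.82
position: [0.4367, -0.3237, 0.1564]
tool_rot: [[-0.004, 0.028, -1.0], [0.005, -1.0, -0.028], [-1.0, -0.005, 0.004]]
ft_force: [-0.5, -0.3, 0.1]
grip_width: 0.0851
```

```bash
python3 - <<'E'
from h import *
go((.440,-.3235,.158),1.8)
d=snap('wrist','w2')
E
```

```text
t 1.82 pos [ 0.4367 -0.3237  0.1564] yaw 1.61 w 0.0851 | shift cm [-0.16 -0.01 -0.33] rot [-0.0033  0.0043  0.0048]
```

View pics/w2.png

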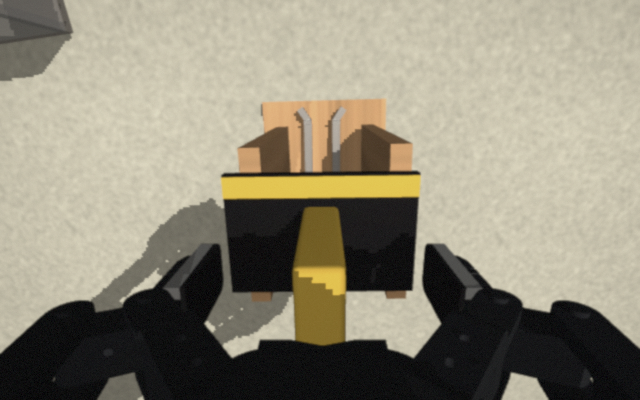

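Emit:
carry_out --motion '[[[0,0,-0.3,0,0,0,8.54],[0,0,-0.3,0,0,0,5.0],[0,0,-0.3,0,0,0,3.0],[0,0,-0.3,0,0,0,2.0],[0,0,-0.3,0,0,0,1.0]]]' --grip_force 80

```text
time_s: 2.28
position: [0.4421, -0.3242, 0.1599]
tool_rot: [[0.001, 0.03, -1.0], [-0.001, -1.0, -0.03], [-1.0, 0.001, -0.001]]
ft_force: [-0.6, 0.1, 0.7]
grip_width: 0.0386
```

Emit:
carry_out --motion '[[[0,0,0,0,0,0,1.0],[0,0,0,0,0,0,1.0],[0,0,0,0,0,0,1.0],[0,0,0,0,0,0,1.0],[0,0,0,0,0,0,1.0]]]'

```text
time_s: 2.7
position: [0.4422, -0.3241, 0.1597]
tool_rot: [[0.0, 0.03, -1.0], [-0.0, -1.0, -0.03], [-1.0, 0.0, -0.0]]
ft_force: [-0.6, 0.3, 4.3]
grip_width: 0.0152
```

Emit:
carry_out --motion '[[[-0.2,0,0,0,0,0,1.0],[-0.6,0,0,0,0,0,1.0],[-1.2,0,0,0,0,0,1.0],[-1.6,0,0,0,0,0,1.0],[-1.6,0,0,0,0,0,1.0]]]'

```text
time_s: 3.12
position: [0.4423, -0.3244, 0.1764]
tool_rot: [[0.001, 0.03, -1.0], [-0.001, -1.0, -0.03], [-1.0, 0.001, -0.001]]
ft_force: [-0.8, 0.7, -0.7]
grip_width: 0.0148
```

```bash
python3 - <<'E'
from h import *
s=env.observe();print(s['ft_force'],s['wrist_torque'],s['grip_width'],s['position'],s['tool_rot'])
d=snap('wrist','w3');t=snap('side','s3')
a=cv2.imread('pics/w3.png')[60:360,120:520];b=cv2.imread('pics/s3.png')[60:210,340:540]
cv2.imwrite('pics/m3.png',np.hstack([a,cv2.resize(b,(400,300),interpolation=cv2.INTER_CUBIC)]))
E
```

```text
[-0.81470594  0.66254531 -0.69313785] [-0.01508323  0.00202756  0.04965703] 0.014834363902983648 [ 0.44230859 -0.32439334  0.17638814] [[ 0.00116313  0.02981221 -0.99955484]
 [-0.00136942 -0.99955453 -0.0298138 ]
 [-0.99999839  0.00140349 -0.00112179]]
```

View pics/m3.png

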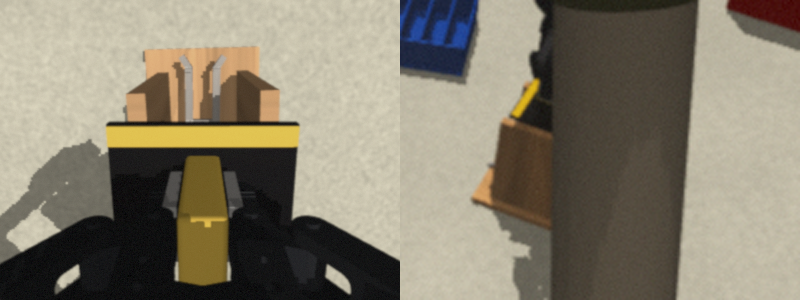

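Emit:
carry_out --motion '[[[0,0,-1.2,0,0,0,1.0],[0,0,-3.2,0,0,0,1.0],[0,0,-5.6,0,0,0,1.0],[0,0,-8.0,0,0,0,1.0],[-0.6,0,-9.2,0,0,0,1.0]]]'

```text
time_s: 3.63
position: [0.5356, -0.3207, 0.1798]
tool_rot: [[-0.001, 0.031, -1.0], [0.002, -1.0, -0.031], [-1.0, -0.002, 0.001]]
ft_force: [-1.0, 0.2, -1.6]
grip_width: 0.0151
```

Emit:
carry_out --motion '[[[-2.0,0,0,0,0,0,1.0],[-4.5,0,0,0,0,0,1.0],[-7.5,0,0,-0.03,0,0,1.0],[-10.5,-1.5,0,-0.06,0,0,1.0],[-12.8,-4.0,0,-0.09,0,0,1.0]]]'

```text
time_s: 4.05
position: [0.5327, -0.2827, 0.3108]
tool_rot: [[0.001, 0.119, -0.993], [-0.001, -0.993, -0.119], [-1.0, 0.001, -0.001]]
ft_force: [0.9, -0.3, -1.4]
grip_width: 0.0154
```

```bash
python3 - <<'E'
from h import *
s=env.observe();print(s['ft_force'])
go((.5406,.0439,.31),9.6)
E
```

```text
[ 0.88235167 -0.32363511 -1.43967457]
t 4.05 pos [ 0.5327 -0.2827  0.3108] yaw 6.81 w 0.0154 | shift cm [  0.04 -32.33  -4.66] rot [-0.0488 -0.0006 -0.0012]
```

Emit:
carry_out --motion '[[[0,-2.8,-0.4,-0.01,0,0,1.0],[0,-6.0,-0.9,-0.02,0,0,1.0],[0,-9.5,-1.4,-0.03,0,0,1.0],[0,-13.0,-1.9,-0.04,0,0,1.0],[0,-16.5,-2.4,-0.049,0,0,1.0]]]'

```text
time_s: 4.47
position: [0.5365, -0.1131, 0.309]
tool_rot: [[-0.001, 0.168, -0.986], [0.0, -0.986, -0.168], [-1.0, -0.0, 0.001]]
ft_force: [1.1, 0.8, -1.7]
grip_width: 0.0157
```

Emit:
carry_out --motion '[[[0,-3.5,-0.3,0,0,0,1.0],[0,-7.0,-0.5,0,0,0,1.0],[0,-10.3,-0.8,0,0,0,1.0],[0,-12.8,-0.9,0,0,0,1.0],[0,-14.2,-1.0,0,0,0,1.0]]]'

```text
time_s: 4.88
position: [0.5222, 0.0297, 0.3093]
tool_rot: [[-0.0, 0.17, -0.985], [0.001, -0.985, -0.17], [-1.0, -0.001, 0.0]]
ft_force: [0.4, 0.3, -1.6]
grip_width: 0.0155
```

```bash
python3 - <<'E'
from h import *
go((.5406,.0439,.31),9.6)
E
```

```text
t 4.88 pos [0.5222 0.0297 0.3093] yaw 9.81 w 0.0155 | shift cm [-0.07 -1.09 -2.06] rot [0.0036 0.0003 0.0007]
```

Emit:
carry_out --motion '[[[0,-0.3,-0.6,0,0,0,1.0],[0,-0.7,-1.4,0,0,0,1.0],[0,-1.1,-2.0,0,0,0,1.0],[0,-1.1,-2.0,0,0,0,1.0]]]'

```text
time_s: 5.22
position: [0.542, 0.0411, 0.3087]
tool_rot: [[-0.001, 0.168, -0.986], [0.0, -0.986, -0.168], [-1.0, -0.0, 0.0]]
ft_force: [-0.1, -0.6, -0.9]
grip_width: 0.0151
```

```bash
python3 - <<'E'
from h import *
go((.5406,.0439,.31),9.6)
snap('wrist','w4');snap('side','s4');snap('top','t4')
a=cv2.imread('pics/w4.png')[0:300,120:520];b=cv2.imread('pics/s4.png')[100:300,200:400]
cv2.imwrite('pics/m4.png',np.hstack([cv2.resize(a,(533,400),interpolation=cv2.INTER_CUBIC),cv2.resize(b,(267,267),interpolation=cv2.INTER_CUBIC)[:267].copy() if 0 else cv2.copyMakeBorder(cv2.resize(b,(267,267),interpolation=cv2.INTER_CUBIC),0,133,0,0,0)]))
E
```

```text
t 5.22 pos [0.542  0.0411 0.3087] yaw 9.66 w 0.0151 | shift cm [-0.13 -0.3   0.09] rot [0.001  0.0005 0.0003]
```

View pics/m4.png

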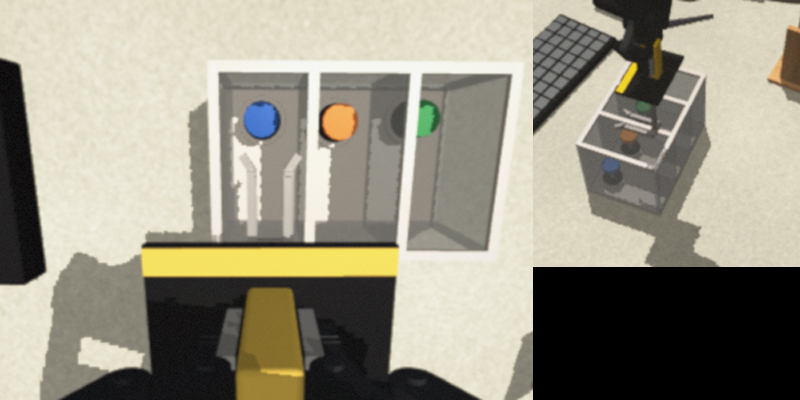

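```bash
python3 - <<'E'
from h import *
w=ld('w4');k=1.3325;t=ld('top0');s=ld('side0')
f=lambda u,v,z:onz(w,120+u/k,v/k,z)
a=np.radians(9.6);Rz=np.array([[np.cos(a),-np.sin(a)],[np.sin(a),np.cos(a)]])
p=np.array([f(209,62,.13),f(523,64,.13),f(491,257,.13)]);print(p.round(4))
d=p[0]-p[1];print('w',np.linalg.norm(d),np.degrees(np.arctan2(-d[0],d[1])));d=p[1]-p[2];print(np.linalg.norm(d),np.degrees(np.arctan2(d[1],d[0])))
c=(p[0]+p[2])[:2]/2;print('rack c',c)
b=f(262,119,.052);print('blue',b,'local',Rz.T@(b[:2]-c))
print('blue tri',tri([(w,120+262/k,119/k),(t,265+90/3.0075,120+135/3.0075)]))
T=np.array(env.observe()['position'])
for n,q,z in(('tips',(270,155),.168),('slot',(270.5,200),.168)):
    x=f(*q,z);print(n,x,'rel TCP',Rz.T@(x-T)[:2])
print('TCP local',Rz.T@(T[:2]-c))
h=f(270,290,.31-.0+.0);print('collar front mid',Rz.T@(f(270,244,T[2]+.0063-.032)[:2]-T[:2]))
E
```

```text
[[ 0.6455  0.0986  0.13  ]
 [ 0.6785 -0.1013  0.13  ]
 [ 0.5506 -0.1192  0.13  ]]
w 0.20253891059087484 9.35302876253132
0.12912940114477767 8.00661048188418
rack c [ 0.59806326 -0.01032215]
blue [0.6189894  0.06086599 0.052     ] local [0.03250504 0.0667014 ]
blue tri [0.61905882 0.05902306 0.06194466]
tips [0.59606864 0.05026424 0.168     ] rel TCP [0.05594407 0.00039117]
slot [0.56964272 0.04543237 0.168     ] rel TCP [2.90824130e-02 3.39887821e-05]
TCP local [-0.04780684  0.05967941]
collar front mid [0.02932478 0.00041481]
```

Emit:
carry_out --motion '[[[0,-0.3,-0.1,0,0,0,1.0],[0,-0.6,-0.2,0,0,0,1.0],[0,-0.65,-0.2,0,0,0,1.0],[0.6,-0.65,-0.2,0,0,0,1.0],[2.0,-0.65,-0.2,0,0,0,1.0]]]'

```text
time_s: 5.78
position: [0.5422, 0.0479, 0.2903]
tool_rot: [[0.004, 0.168, -0.986], [-0.001, -0.986, -0.168], [-1.0, 0.001, -0.003]]
ft_force: [-0.3, -0.3, -1.7]
grip_width: 0.015
```

Emit:
carry_out --motion '[[[1.8,0,0,0,0,0,1.0],[3.6,0,0,0,0,0,1.0],[5.4,0,0,0,0,0,1.0],[7.0,0,0,0,0,0,1.0],[7.6,0,0,0,0,0,1.0]]]'

```text
time_s: 6.2
position: [0.5407, 0.048, 0.2108]
tool_rot: [[-0.004, 0.168, -0.986], [0.0, -0.986, -0.168], [-1.0, -0.001, 0.004]]
ft_force: [-0.5, 0.4, -1.8]
grip_width: 0.0154
```

```bash
python3 - <<'E'
from h import *
s=env.observe();print(s['ft_force'],s['position'])
c=np.array([.619,.0605]);a=np.radians(9.6);f=np.array([np.cos(a),np.sin(a)])
print(c-.079*f)
go((*(c-.078*f),.173),9.6)
E
```

```text
[-0.51681713  0.40417741 -1.80515569] [0.54067524 0.04798508 0.2108348 ]
[0.54110631 0.04732527]
t 6.2 pos [0.5407 0.048  0.2108] yaw 9.67 w 0.0154 | shift cm [ 3.78  0.08 -0.15] rot [0.0012 0.0038 0.0011]
```

Emit:
carry_out --motion '[[[1.4,0.05,0,0,0,0,1.0],[2.8,0.05,0,0,0,0,1.0],[3.8,0.05,0,0,0,0,1.0],[3.8,0.05,0,0,0,0,1.0],[3.8,0.05,0,0,0,0,1.0]]]'

```text
time_s: 6.62
position: [0.5418, 0.0474, 0.1756]
tool_rot: [[-0.0, 0.168, -0.986], [0.0, -0.986, -0.168], [-1.0, -0.0, 0.0]]
ft_force: [-0.3, -0.0, -1.0]
grip_width: 0.0154
```

```bash
python3 - <<'E'
from h import *
s=env.observe();print(s['ft_force'],s['wrist_torque'])
c=np.array([.619,.0605]);a=np.radians(9.6);f=np.array([np.cos(a),np.sin(a)])
go((*(c-.0325*f),.173),9.6)
snap('wrist','w5');snap('side','s5')
a=cv2.imread('pics/w5.png')[0:300,120:520];b=cv2.imread('pics/s5.png')[150:270,220:340]
cv2.imwrite('pics/m5.png',np.hstack([a,cv2.resize(b,(300,300),interpolation=cv2.INTER_CUBIC)]))
E
```

```text
[-0.2828402  -0.00835873 -0.9653032 ] [ 0.01204337 -0.00709654  0.05895814]
t 6.62 pos [0.5418 0.0474 0.1756] yaw 9.67 w 0.0154 | shift cm [ 0.26 -0.   -4.58] rot [0.0012 0.0001 0.    ]
```

View pics/m5.png

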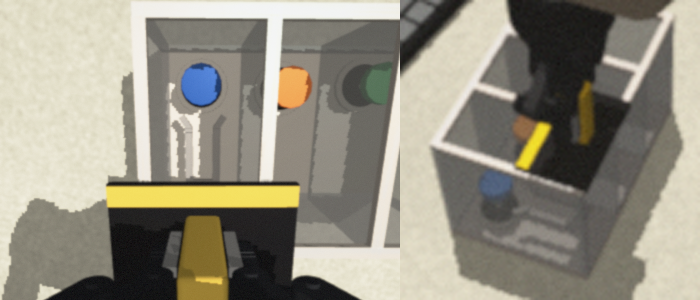

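Emit:
carry_out --motion '[[[0.25,0,-0.3,0,0,0,1.0],[0.25,0,-1.3,0,0,0,1.0],[0.25,0,-2.5,0,0,0,1.0],[0.25,0,-3.5,0,0,0,1.0],[0.25,0,-3.9,0,0,0,1.0]]]'

```text
time_s: 7.13
position: [0.5815, 0.0541, 0.1732]
tool_rot: [[0.001, 0.168, -0.986], [-0.0, -0.986, -0.168], [-1.0, 0.0, -0.001]]
ft_force: [-0.7, -0.3, -0.4]
grip_width: 0.015
```

Emit:
carry_out --motion '[[[0,0,-0.4,0,0,0,1.0],[0,0,-0.7,0,0,0,1.0],[0,0,-0.8,0,0,0,1.0],[0,0,-0.8,0,0,0,1.0]]]'

```text
time_s: 7.47
position: [0.588, 0.0553, 0.1728]
tool_rot: [[-0.0, 0.168, -0.986], [0.0, -0.986, -0.168], [-1.0, -0.0, 0.0]]
ft_force: [0.2, 1.3, -1.9]
grip_width: 0.0155
```

```bash
python3 - <<'E'
from h import *
s=env.observe();print(s['ft_force'],s['wrist_torque'])
c=np.array([.619,.0605]);a=np.radians(9.6);f=np.array([np.cos(a),np.sin(a)])
go((*(c-.0305*f),.173),9.6)
snap('wrist','w6');snap('side','s6')
a=cv2.imread('pics/w6.png')[0:200,200:400];b=cv2.imread('pics/s6.png')[170:270,220:320]
cv2.imwrite('pics/m6.png',np.hstack([cv2.resize(a,(400,400),interpolation=cv2.INTER_CUBIC),cv2.resize(b,(400,400),interpolation=cv2.INTER_CUBIC)]))
E
```

```text
[ 0.1578732   1.25827823 -1.91193714] [-0.01057222  0.01518808  0.09209294]
t 7.47 pos [0.588  0.0553 0.1728] yaw 9.67 w 0.0155 | shift cm [-0.02  0.01 -0.09] rot [0.0013 0.0001 0.    ]
```

View pics/m6.png

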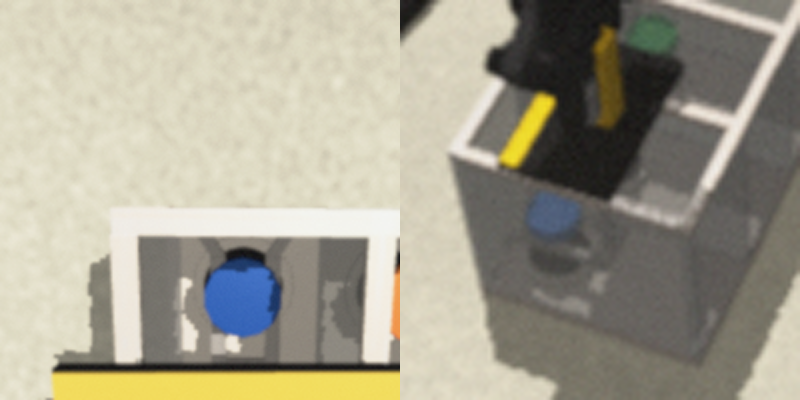

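Emit:
carry_out --motion '[[[0,0,-0.07,0,0,0,1.0],[-0.3,0,-0.07,0,0,0,1.0],[-0.7,0,-0.07,0,0,0,1.0],[-0.9,0,-0.07,0,0,0,1.0],[-1.1,0,-0.07,0,0,0,1.0]]]'

```text
time_s: 7.98
position: [0.5888, 0.0554, 0.1843]
tool_rot: [[0.0, 0.168, -0.986], [-0.0, -0.986, -0.168], [-1.0, 0.0, -0.0]]
ft_force: [0.6, 0.1, -2.4]
grip_width: 0.0152
```

Emit:
carry_out --motion '[[[-0.2,0,0,0,0,0,1.0],[-0.4,0,0,0,0,0,1.0],[-0.8,0,0,0,0,0,1.0],[-1.2,0,0,0,0,0,1.0],[-1.2,0,0,0,0,0,1.0]]]'

```text
time_s: 8.4
position: [0.5891, 0.0554, 0.1969]
tool_rot: [[0.002, 0.168, -0.986], [-0.0, -0.986, -0.168], [-1.0, 0.0, -0.002]]
ft_force: [0.2, -0.3, -0.8]
grip_width: 0.0153
```

```bash
python3 - <<'E'
from h import *
s=env.observe();print(s['ft_force'],s['wrist_torque'],s['position'])
snap('wrist','w7')
for n in('w6','w7'):
    I=cv2.imread(f'pics/{n}.png')[0:200,230:400].astype(int);m=((I[...,0]-I[...,2])>50).astype('uint8')
    k,_,st,ce=cv2.connectedComponentsWithStats(m);i=1+st[1:,4].argmax();u,v=ce[i]+[230,0]
    print(n,st[i],u,v,onz(ld(n),u,v,.052),onz(ld(n),u,v,.064))
E
```

```text
[ 0.21389942 -0.34939046 -0.78740983] [-0.01466626 -0.01083287  0.01021007] [0.58912412 0.05542632 0.19685771]
w6 [  72  129   38   40 1167] 320.5981148243359 148.52699228791775 [0.61935191 0.06213134 0.052     ] [0.62096394 0.06234531 0.064     ]
w7 [  73  130   38   39 1156] 321.2050173010381 148.88148788927336 [0.61723784 0.06123187 0.052     ] [0.61883873 0.0614712  0.064     ]
```

Emit:
carry_out --motion '[[[-0.6,0,0.1,0,0,0,1.0],[-1.6,0,0.2,0,0,0,1.0],[-2.8,0,0.3,0,0,0,1.0],[-4.2,0,0.4,0,0,0,1.0],[-5.6,0,0.4,0,0,0,1.0]]]'

```text
time_s: 8.87
position: [0.5846, 0.0548, 0.2533]
tool_rot: [[0.0, 0.168, -0.986], [-0.0, -0.986, -0.168], [-1.0, 0.0, -0.0]]
ft_force: [-0.0, 0.2, -1.9]
grip_width: 0.0152
```

Emit:
carry_out --motion '[[[-1.5,0,0,0,0,0,1.0],[-3.0,0,0,0,0,0,1.0],[-4.5,0,0,0,0,0,1.0],[-6.0,0,0,0,0,0,1.0],[-7.2,0,0,0,0,0,1.0]]]'

```text
time_s: 9.28
position: [0.5847, 0.0548, 0.3261]
tool_rot: [[0.002, 0.168, -0.986], [-0.0, -0.986, -0.168], [-1.0, 0.001, -0.002]]
ft_force: [-0.1, 0.4, -1.7]
grip_width: 0.0153
```

Emit:
carry_out --motion '[[[-0.8,0,0,0,0,0,1.0],[-1.2,0,0,0,0,0,1.0],[-1.3,0,0,0,0,0,1.0]]]'

```text
time_s: 9.53
position: [0.5848, 0.0548, 0.3376]
tool_rot: [[0.001, 0.168, -0.986], [-0.0, -0.986, -0.168], [-1.0, 0.0, -0.001]]
ft_force: [-0.1, -1.0, -3.0]
grip_width: 0.0155
```

```bash
python3 - <<'E'
from h import *
s=env.observe();print(s['ft_force'],s['wrist_torque'],s['position'])
ob=[]
for n,box in(('wrist',(0,200,230,400)),('top',None),('side',None)):
    snap(n,n+'8');I=cv2.imread(f'pics/{n}8.png').astype(int);y0,x0=0,0
    if box:I=I[box[0]:box[1],box[2]:box[3]];y0,x0=box[0],box[2]
    m=((I[...,0]-I[...,2])>45).astype('uint8')
    k,_,st,ce=cv2.connectedComponentsWithStats(m)
    for i in range(1,k):
        if st[i,4]>30:print(n,st[i]+[x0,y0,0,0,0],ce[i]+[x0,y0])
c=np.array([.518,.360])
for y in(9.6,20,30):
    a=np.radians(y);f=np.array([np.cos(a),np.sin(a)]);go((*(c-.030*f),s['position'][2]),y)
a=cv2.imread('pics/wrist8.png')[0:300,170:470];b=cv2.imread('pics/side8.png')[60:260,200:400]
cv2.imwrite('pics/m8.png',np.hstack([cv2.resize(a,(400,400),interpolation=cv2.INTER_CUBIC),cv2.resize(b,(400,400),interpolation=cv2.INTER_CUBIC)]))
E
```

```text
[-0.14264389 -0.97802772 -3.00535955] [-0.03086125  0.02872864  0.00541054] [0.58482019 0.05477848 0.33761214]
wrist [ 303  129   38   40 1161] [321.21533161 148.64944014]
top [ 508  107   72   64 1733] [540.26543566 142.0796307 ]
side [398   0  53  12 251] [419.82868526   4.96812749]
side [450   0  33  15 272] [468.25367647   6.15441176]
side [244 169  16  13 164] [251.47560976 175.26219512]
t 9.68 pos [0.5847 0.0548 0.3362] yaw 9.67 w 0.0151 | shift cm [ -0.13 -31.21   4.44] rot [0.0012 0.0012 0.0004]
t 9.68 pos [0.5847 0.0548 0.3362] yaw 9.67 w 0.0151 | shift cm [ -0.13 -30.67   4.4 ] rot [-0.1803  0.0012  0.0005]
t 9.68 pos [0.5847 0.0548 0.3362] yaw 9.67 w 0.0151 | shift cm [ -0.13 -30.17   4.26] rot [-0.3548  0.0012  0.0006]
```

View pics/m8.png

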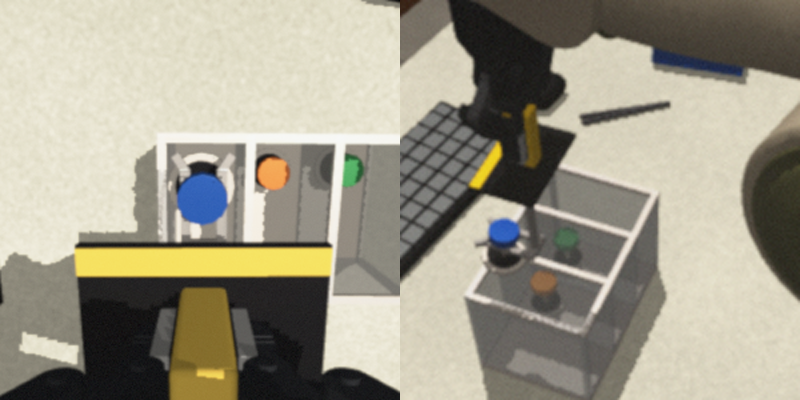

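```bash
python3 - <<'E'
from h import *
w,s=ld('wrist8'),ld('side8');T=np.array(env.observe()['position']);R=np.array(env.observe()['tool_rot'])
k=tri([(w,321.2,148.6),(s,251.5,174.5)]);print('knob top',k,'rel tool cm',R.T@(k-T)*100)
for n,u,v in((w,321.2,148.6),(s,251.5,174.5)):
    for z in(.19,.2,.21,.22):print(z,onz(n,u,v,z).round(4))
for z in(.2,.21,.22): # tips & slot rel
    print(z,[ (R.T@(onz(w,170+u*.75,v*.75,z)-T)*100).round(2) for u,v in((202,157),(178,157),(230,157))])
E
```

```text
knob top [0.61497789 0.06052724 0.20975927] rel tool cm [12.63816408 -0.05316717 -3.10088103]
0.19 [0.6127 0.0606 0.19  ]
0.2 [0.6141 0.0608 0.2   ]
0.21 [0.6154 0.061  0.21  ]
0.22 [0.6167 0.0612 0.22  ]
0.19 [0.6265 0.0473 0.19  ]
0.2 [0.6205 0.0538 0.2   ]
0.21 [0.6145 0.0602 0.21  ]
0.22 [0.6085 0.0667 0.22  ]
0.2 [array([13.61, -0.07, -5.44]), array([13.61, -1.48, -5.44]), array([13.61,  1.58, -5.44])]
0.21 [array([12.61, -0.07, -5.48]), array([12.61, -1.43, -5.48]), array([12.61,  1.52, -5.49])]
0.22 [array([11.61, -0.07, -5.53]), array([11.61, -1.37, -5.53]), array([11.61,  1.46, -5.53])]
```

Emit:
carry_out --motion '[[[0,-0.4,0.05,0,0,0,1.0],[0,-1.2,0.2,0,0,0,1.0],[0,-2.4,0.35,0,0,0,1.0],[0,-3.9,0.55,0,0,0,1.0],[0,-5.6,0.8,0,0,0,1.0]]]'

```text
time_s: 10.1
position: [0.567, 0.1101, 0.3367]
tool_rot: [[-0.0, 0.168, -0.986], [0.0, -0.986, -0.168], [-1.0, -0.0, 0.0]]
ft_force: [0.3, -0.2, -0.8]
grip_width: 0.0154
```

Emit:
carry_out --motion '[[[0,-1.9,0.27,0,0,0,1.0],[0,-3.9,0.55,0,0,0,1.0],[0,-5.9,0.84,0,0,0,1.0],[0,-7.9,1.12,0,0,0,1.0],[0,-9.9,1.4,0,0,0,1.0]]]'

```text
time_s: 10.52
position: [0.5359, 0.2062, 0.337]
tool_rot: [[0.0, 0.169, -0.986], [0.0, -0.986, -0.169], [-1.0, -0.0, -0.0]]
ft_force: [0.0, -0.2, -2.0]
grip_width: 0.0155
```

Emit:
carry_out --motion '[[[0,-2.0,0.28,0,0,0,1.0],[0,-4.0,0.57,0,0,0,1.0],[0,-6.0,0.85,0,0,0,1.0],[0,-8.0,1.13,0,0,0,1.0],[0,-10.0,1.42,0,0,0,1.0]]]'

```text
time_s: 10.93
position: [0.5048, 0.3022, 0.3369]
tool_rot: [[-0.0, 0.169, -0.986], [0.0, -0.986, -0.169], [-1.0, -0.0, 0.0]]
ft_force: [-0.1, -0.3, -2.4]
grip_width: 0.0151
```

Emit:
carry_out --motion '[[[0,-1.7,0.24,0,0,0,1.0],[0,-3.2,0.45,0,0,0,1.0],[0,-4.3,0.6,0,0,0,1.0],[0,-5.1,0.72,0,0,0,1.0],[0,-5.5,0.78,0,0,0,1.0]]]'

```text
time_s: 11.35
position: [0.4885, 0.3543, 0.3368]
tool_rot: [[-0.0, 0.169, -0.986], [0.0, -0.986, -0.169], [-1.0, -0.0, 0.0]]
ft_force: [-0.1, -0.2, -1.6]
grip_width: 0.0151
```

Emit:
carry_out --motion '[[[0,0,0,0,0,0,1.0],[0,0,0,0,0,0,1.0]]]'

```text
time_s: 11.52
position: [0.4894, 0.3528, 0.3368]
tool_rot: [[-0.0, 0.168, -0.986], [-0.0, -0.986, -0.168], [-1.0, 0.0, 0.0]]
ft_force: [-0.3, -0.2, -1.6]
grip_width: 0.0152
```

```bash
python3 - <<'E'
from h import *
s=env.observe();print(s['ft_force'])
a=np.radians(9.6);f=np.array([np.cos(a),np.sin(a)]);go((*(np.array([.518,.360])-.031*f),.336),9.6)
snap('wrist','w9');snap('top','t9')
a=cv2.imread('pics/w9.png')[0:300,120:520];b=cv2.imread('pics/t9.png')[130:280,90:290]
cv2.imwrite('pics/m9.png',np.hstack([a,cv2.resize(b,(400,300),interpolation=cv2.INTER_CUBIC)]))
E
```

```text
[-0.29324255 -0.24712496 -1.55121063]
t 11.52 pos [0.4894 0.3528 0.3368] yaw 9.66 w 0.0152 | shift cm [ 0.08 -0.24  0.16] rot [ 0.0011  0.0001 -0.0002]
```

View pics/m9.png

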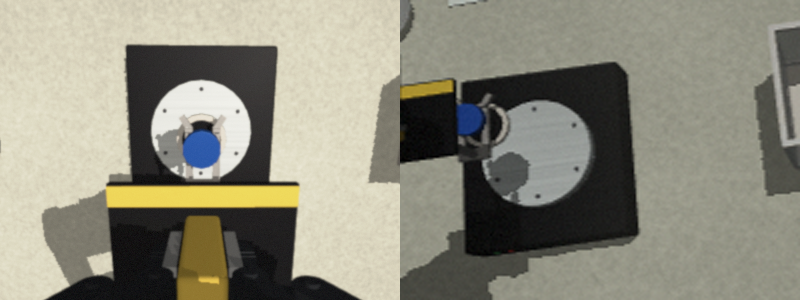

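```bash
python3 - <<'E'
from h import *
w=ld('w9');T=np.array(env.observe()['position']);R=np.array(env.observe()['tool_rot'])
c=onz(w,321,130,.06)
e=[onz(w,*p,.06) for p in((271,130),(371,130),(321,80))];print(c,np.linalg.norm(e[0]-e[1]))
print('top edge', e[2], 'centre from it', e[2]-.06*np.array([np.cos(np.radians(9.6)),np.sin(np.radians(9.6)),0]))
k=onz(w,322,149,T[2]-.1264);print('knob',k)
for q in(c,np.array([.518,.36,0])):print('tool shift',R.T@(q-k)*100)
E
```

```text
[0.52188397 0.35996984 0.06      ] 0.1203323832982799
top edge [0.57820276 0.369538   0.06      ] centre from it [0.51904299 0.35953188 0.06      ]
knob [0.51983675 0.3583028  0.21043557]
tool shift [15.04353685 -0.13274506 -0.22954849]
tool shift [21.04352087 -0.201691    0.15294287]
```

Emit:
carry_out --motion '[[[0.4,-0.05,0,0,0,0,1.0],[1.2,-0.1,0,0,0,0,1.0],[2.4,-0.14,0,0,0,0,1.0],[3.8,-0.14,0,0,0,0,1.0],[5.2,-0.14,0,0,0,0,1.0]]]'

```text
time_s: 12.03
position: [0.4891, 0.354, 0.2835]
tool_rot: [[-0.0, 0.168, -0.986], [-0.0, -0.986, -0.168], [-1.0, 0.0, 0.0]]
ft_force: [0.6, 0.1, -1.1]
grip_width: 0.0152
```

Emit:
carry_out --motion '[[[1.4,0,0,0,0,0,1.0],[2.6,0,0,0,0,0,1.0],[3.5,0,0,0,0,0,1.0],[4.1,0,0,0,0,0,1.0],[4.5,0,0,0,0,0,1.0]]]'

```text
time_s: 12.45
position: [0.4891, 0.3542, 0.239]
tool_rot: [[-0.001, 0.168, -0.986], [-0.0, -0.986, -0.168], [-1.0, 0.0, 0.001]]
ft_force: [0.1, -0.6, -2.1]
grip_width: 0.015
```

Emit:
carry_out --motion '[[[0.2,0,0,0,0,0,1.0],[0.4,0,0,0,0,0,1.0],[0.6,0,0,0,0,0,1.0],[0.8,0,0,0,0,0,1.0],[1.0,0,0,0,0,0,1.0]]]'

```text
time_s: 12.87
position: [0.4893, 0.3544, 0.23]
tool_rot: [[0.001, 0.168, -0.986], [0.0, -0.986, -0.168], [-1.0, -0.0, -0.001]]
ft_force: [0.2, 1.0, -0.9]
grip_width: 0.015
```

Emit:
carry_out --motion '[[[0.25,0,0,0,0,0,1.0],[0.5,0,0,0,0,0,1.0],[0.8,0,0,0,0,0,1.0],[1.0,0,0,0,0,0,1.0],[1.0,0,0,0,0,0,1.0]]]'

```text
time_s: 13.28
position: [0.489, 0.3543, 0.2193]
tool_rot: [[-0.001, 0.168, -0.986], [-0.0, -0.986, -0.168], [-1.0, 0.0, 0.001]]
ft_force: [-0.0, -0.2, -1.5]
grip_width: 0.0147
```

```bash
python3 - <<'E'
from h import *
s=env.observe();print(s['ft_force'],s['wrist_torque'],s['position'])
snap('wrist','w10');snap('side','s10')
I=cv2.imread('pics/w10.png')[0:200,230:400].astype(int);m=((I[...,0]-I[...,2])>45).astype('uint8')
k,_,st,ce=cv2.connectedComponentsWithStats(m);i=1+st[1:,4].argmax();u,v=ce[i]+[230,0];print(st[i],u,v,onz(ld('w10'),u,v,.104))
a=cv2.imread('pics/w10.png')[50:200,220:420];b=cv2.imread('pics/s10.png')[250:400,110:310]
cv2.imwrite('pics/m10.png',np.hstack([cv2.resize(q,(400,300),interpolation=cv2.INTER_CUBIC) for q in(a,b)]))
E
```

```text
[-0.04309049 -0.18545521 -1.48174636] [ 0.01234883  0.01087008 -0.043672  ] [0.48898699 0.35428352 0.21930478]
[  71  124   39   41 1259] 319.8085782366958 144.29706115965053 [0.52394622 0.36223926 0.104     ]
```

View pics/m10.png

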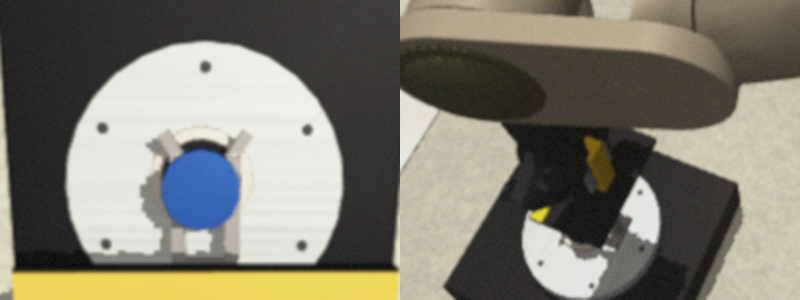

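```bash
python3 - <<'E'
from h import *
w=ld('w10');print(onz(w,322.25,143.25,.06))
for p in((202,67),(102,128),(307,129),(107,244),(302,245)):print(onz(w,220+p[0]/2,50+p[1]/2,.06).round(4))
print('foot front edge',onz(w,220+201/2,50+127/2,.066), 'knob',onz(w,319.8,144.3,.104))
E
```

```text
[0.51977774 0.35970113 0.06      ]
[0.5682 0.369  0.06  ]
[0.5368 0.4066 0.06  ]
[0.551 0.321 0.06 ]
[0.4875 0.398  0.06  ]
[0.5016 0.3128 0.06  ]
foot front edge [0.54446315 0.36539625 0.066     ] knob [0.52394303 0.36224512 0.104     ]
```

Emit:
carry_out --motion '[[[0,-0.1,0.2,0,0,0,1.0],[0,-0.15,0.7,0,0,0,1.0],[0,-0.15,1.4,0,0,0,1.0],[0,-0.15,2.3,0,0,0,1.0],[0,-0.15,3.3,0,0,0,1.0]]]'

```text
time_s: 13.8
position: [0.4554, 0.3501, 0.2199]
tool_rot: [[0.0, 0.168, -0.986], [0.0, -0.986, -0.168], [-1.0, -0.0, -0.0]]
ft_force: [0.2, -1.0, -1.5]
grip_width: 0.0152
```

Emit:
carry_out --motion '[[[0,0,1.2,0,0,0,1.0],[0,0,2.5,0,0,0,1.0],[0,0,3.8,0,0,0,1.0],[0,0,4.8,0,0,0,1.0],[0,0,4.8,0,0,0,1.0]]]'

```text
time_s: 14.22
position: [0.407, 0.342, 0.2203]
tool_rot: [[-0.0, 0.169, -0.986], [0.0, -0.986, -0.169], [-1.0, -0.0, 0.0]]
ft_force: [0.5, 1.2, -0.9]
grip_width: 0.0149
```

```bash
python3 - <<'E'
from h import *
s=env.observe();print(s['ft_force'],s['position'])
snap('wrist','w11');snap('side','s11')
a=cv2.imread('pics/w11.png')[0:300,120:520];b=cv2.imread('pics/s11.png')[250:400,110:310]
cv2.imwrite('pics/m11.png',np.hstack([cv2.resize(q,(400,300),interpolation=cv2.INTER_CUBIC) for q in(a,b)]))
go((.5322,-.321,.30),1.7)
E
```

```text
[ 0.54101398  1.19688907 -0.91838108] [0.40697776 0.34204193 0.22029094]
t 14.32 pos [0.409  0.3423 0.2202] yaw 9.69 w 0.0147 | shift cm [-7.99 67.46 -0.99] rot [ 0.1394 -0.0008  0.0002]
```

View pics/m11.png

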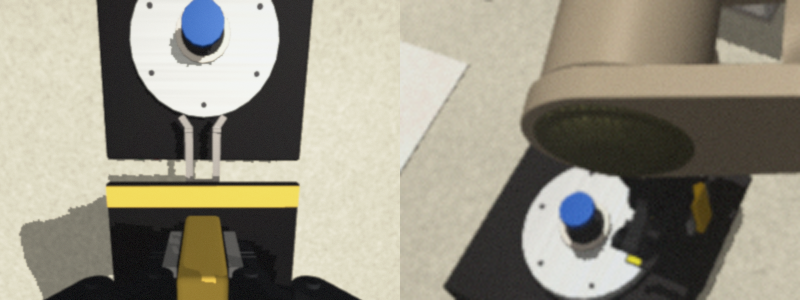

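Emit:
carry_out --motion '[[[-2.0,0,0,0,0,0,1.0],[-5.0,0,0,0,0,0,1.0],[-8.0,0,0,0,0,0,1.0],[-10.5,1.5,0,0,0,0,1.0],[-11.0,4.5,0,0,0,0,1.0]]]'

```text
time_s: 14.73
position: [0.4177, 0.2994, 0.3339]
tool_rot: [[0.007, 0.171, -0.985], [0.004, -0.985, -0.171], [-1.0, -0.002, -0.007]]
ft_force: [0.5, -1.1, -2.0]
grip_width: 0.015
```

Emit:
carry_out --motion '[[[0,3.5,0,0,0,0,1.0],[0,7.0,0,0,0,0,1.0],[0,10.5,0,0,0,0,1.0],[0,14.0,0,0,0,0,1.0],[0,17.5,0,0,0,0,1.0]]]'

```text
time_s: 15.15
position: [0.4465, 0.1235, 0.33]
tool_rot: [[0.001, 0.168, -0.986], [-0.0, -0.986, -0.168], [-1.0, 0.0, -0.001]]
ft_force: [0.9, 0.0, -1.2]
grip_width: 0.0147
```

Emit:
carry_out --motion '[[[0,3.5,0,0,0,0,1.0],[0,7.0,0,0,0,0,1.0],[0,10.5,0,0,0,0,1.0],[0,14.0,0,0,0,0,1.0],[0,17.5,0,0,0,0,1.0]]]'

```text
time_s: 15.57
position: [0.4758, -0.0494, 0.3299]
tool_rot: [[0.001, 0.167, -0.986], [-0.0, -0.986, -0.167], [-1.0, 0.0, -0.001]]
ft_force: [1.0, 0.4, -1.8]
grip_width: 0.015
```

Emit:
carry_out --motion '[[[0,3.5,-0.2,0,0,0,1.0],[0,7.0,-0.4,0,0,0,1.0],[0,10.5,-0.6,0,0,0,1.0],[0,14.0,-0.8,0,0,0,1.0],[0,17.5,-1.0,0,0,0,1.0]]]'

```text
time_s: 15.98
position: [0.515, -0.2204, 0.3297]
tool_rot: [[0.0, 0.167, -0.986], [-0.0, -0.986, -0.167], [-1.0, 0.0, -0.0]]
ft_force: [0.6, -0.1, -0.7]
grip_width: 0.0148
```

Emit:
carry_out --motion '[[[0,3.0,0,0.03,0,0,1.0],[0,5.5,0,0.06,0,0,1.0],[0,7.8,0,0.09,0,0,1.0],[0,9.5,0,0.12,0,0,1.0],[0,10.4,0,0.139,0,0,1.0]]]'

```text
time_s: 16.4
position: [0.5323, -0.3231, 0.3289]
tool_rot: [[-0.001, 0.026, -1.0], [0.0, -1.0, -0.026], [-1.0, -0.0, 0.001]]
ft_force: [-0.7, 0.5, -1.2]
grip_width: 0.0155
```

Emit:
carry_out --motion '[[[0,0,0,0,0,0,1.0],[0,0,0,0,0,0,1.0]]]'

```text
time_s: 16.57
position: [0.5322, -0.3204, 0.3295]
tool_rot: [[-0.0, 0.03, -1.0], [0.001, -1.0, -0.03], [-1.0, -0.001, 0.0]]
ft_force: [0.4, 0.2, -2.5]
grip_width: 0.0151
```

```bash
python3 - <<'E'
from h import *
go((.5325,-.3215,.177),1.7)
E
```

```text
t 16.57 pos [ 0.5322 -0.3204  0.3295] yaw 1.73 w 0.0151 | shift cm [15.25  0.12 -0.03] rot [0.0005 0.0003 0.0005]
```

Emit:
carry_out --motion '[[[2.0,0.1,0,0,0,0,1.0],[4.5,0.1,0,0,0,0,1.0],[7.0,0.1,0,0,0,0,1.0],[9.5,0.1,0,0,0,0,1.0],[12.0,0.1,0,0,0,0,1.0]]]'

```text
time_s: 16.98
position: [0.5322, -0.32, 0.2094]
tool_rot: [[0.001, 0.032, -0.999], [-0.0, -0.999, -0.032], [-1.0, 0.0, -0.001]]
ft_force: [1.1, 0.3, -1.3]
grip_width: 0.0151
```

Emit:
carry_out --motion '[[[1.6,0,0,0,0,0,1.0],[2.7,0,0,0,0,0,1.0],[3.15,0,0,0,0,0,1.0],[3.15,0,0,0,0,0,1.0],[3.15,0,0,0,0,0,1.0]]]'

```text
time_s: 17.4
position: [0.5325, -0.3211, 0.1793]
tool_rot: [[0.001, 0.031, -1.0], [-0.001, -1.0, -0.031], [-1.0, 0.001, -0.001]]
ft_force: [-0.1, 0.2, -0.8]
grip_width: 0.0152
```

```bash
python3 - <<'E'
from h import *
print(env.observe()['ft_force']);go((.4422,-.3241,.177),1.7)
E
```

```text
[-0.07868269  0.24066364 -0.81685132]
t 17.4 pos [ 0.5325 -0.3211  0.1793] yaw 1.77 w 0.0152 | shift cm [0.22 0.02 9.04] rot [ 0.0011 -0.001  -0.0009]
```

Emit:
carry_out --motion '[[[0.1,0,1.2,0,0,0,1.0],[0.2,0,3.0,0,0,0,1.0],[0.2,0,4.8,0,0,0,1.0],[0.2,0,6.6,0,0,0,1.0],[0.2,0,8.2,0,0,0,1.0]]]'

```text
time_s: 17.82
position: [0.4496, -0.3239, 0.1777]
tool_rot: [[0.002, 0.03, -1.0], [-0.002, -1.0, -0.03], [-1.0, 0.002, -0.001]]
ft_force: [-0.1, 0.2, -1.2]
grip_width: 0.015
```

Emit:
carry_out --motion '[[[0,0,0.7,0,0,0,1.0],[0,0,0.83,0,0,0,1.0],[0,0,0.83,0,0,0,1.0],[0,0,0.83,0,0,0,1.0]]]'

```text
time_s: 18.15
position: [0.4426, -0.3243, 0.1767]
tool_rot: [[0.001, 0.03, -1.0], [-0.001, -1.0, -0.03], [-1.0, 0.001, -0.001]]
ft_force: [0.2, 0.6, -0.6]
grip_width: 0.0151
```

```bash
python3 - <<'E'
from h import *
print(env.observe()['ft_force']);go((.4422,-.3241,.1597),1.7)
snap('wrist','w12')
a=cv2.imread('pics/w12.png')[60:360,120:520];b=cv2.imread('pics/w3.png')[60:360,120:520]
cv2.imwrite('pics/m12.png',np.hstack([a,b]))
E
```

```text
[ 0.16184414  0.58646332 -0.60640457]
t 18.15 pos [ 0.4426 -0.3243  0.1767] yaw 1.73 w 0.0151 | shift cm [ 1.7  -0.02  0.05] rot [ 0.0004 -0.0009 -0.0007]
```

View pics/m12.png

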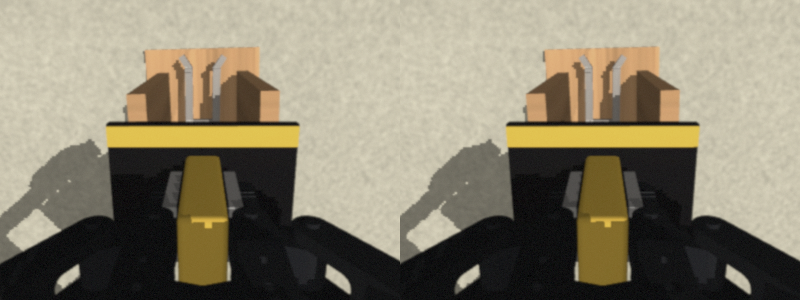

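Left (now) and right (after the first lift-off) match: same pose over the stand. Lowering.

Emit:
carry_out --motion '[[[0.4,0,0.04,0,0,0,1.0],[0.9,0,0.04,0,0,0,1.0],[1.3,0,0.04,0,0,0,1.0],[1.5,0,0.04,0,0,0,1.0],[1.62,0,0.04,0,0,0,1.0]]]'

```text
time_s: 18.62
position: [0.4414, -0.324, 0.1597]
tool_rot: [[-0.001, 0.03, -1.0], [0.001, -1.0, -0.03], [-1.0, -0.001, 0.001]]
ft_force: [-3.0, 2.9, 8.5]
grip_width: 0.0151
```

Emit:
carry_out --motion '[[[0.05,0,0,0,0,0,1.0],[0.1,0,0,0,0,0,1.0],[0.1,0,0,0,0,0,1.0]]]'

```text
time_s: 18.87
position: [0.4415, -0.3241, 0.1597]
tool_rot: [[0.0, 0.03, -1.0], [-0.0, -1.0, -0.03], [-1.0, 0.0, -0.0]]
ft_force: [-0.6, 2.7, 4.1]
grip_width: 0.015
```

Emit:
carry_out --motion '[[[0,0,0,0,0,0,2.0],[0,0,0,0,0,0,4.0],[0,0,0,0,0,0,6.0],[0,0,0,0,0,0,8.5],[0,0,0,0,0,0,8.5]]]'

```text
time_s: 19.28
position: [0.4415, -0.3243, 0.1591]
tool_rot: [[0.0, 0.03, -1.0], [-0.0, -1.0, -0.03], [-1.0, 0.0, -0.0]]
ft_force: [-0.4, -0.5, -0.4]
grip_width: 0.0679
```

Emit:
carry_out --motion '[[[0,0,0,0,0,0,8.5],[0,0,0,0,0,0,8.5],[-0.8,0,0,0,0,0,8.5],[-2.0,0,0,0,0,0,8.5],[-4.0,0,0,0,0,0,8.5]]]'

```text
time_s: 19.7
position: [0.4411, -0.3238, 0.1988]
tool_rot: [[-0.002, 0.03, -1.0], [0.002, -1.0, -0.03], [-1.0, -0.002, 0.002]]
ft_force: [-0.2, -0.1, -0.2]
grip_width: 0.085
```

Emit:
carry_out --motion '[[[-2.5,0,0,0,0,0,8.5],[-5.0,0,0,0,0,0,8.5],[-7.5,0,0,0,0,0,8.5],[-9.0,0,0,0,0,0,8.5],[-9.0,0,0,0,0,0,8.5]]]'

```text
time_s: 20.12
position: [0.4421, -0.3248, 0.2932]
tool_rot: [[0.005, 0.03, -1.0], [-0.005, -1.0, -0.03], [-1.0, 0.005, -0.005]]
ft_force: [-0.3, -0.5, 0.1]
grip_width: 0.0851
```

```bash
python3 - <<'E'
from h import *
s=env.observe();print(s['ft_force'],s['position'],s['grip_width'],s['time_s'])
snap('wrist','w13');snap('top','t13')
a=cv2.imread('pics/w13.png')[60:360,120:520];b=cv2.imread('pics/t13.png')[130:280,90:290]
cv2.imwrite('pics/m13.png',np.hstack([a,cv2.resize(b,(400,300),interpolation=cv2.INTER_CUBIC)]))
E
```

```text
[-0.33843171 -0.46840101  0.10143256] [ 0.44211246 -0.32480622  0.29315204] 0.08510236720922472 20.1167
```

View pics/m13.png

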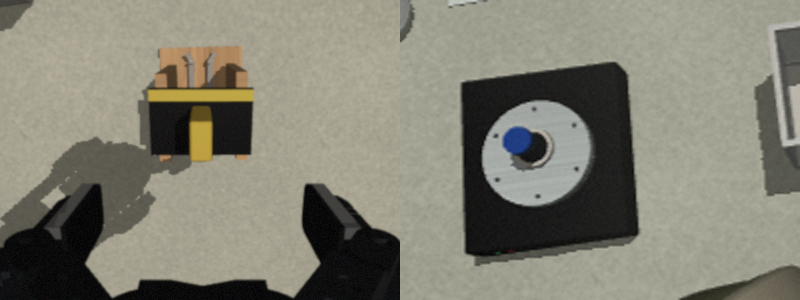

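```bash
python3 -c "
from rig import env
print(env.close_job())"
```

```text
the job is handed in; nothing more can be done
None
```

The blue carrier is standing upright on the chuck, about 4–5 mm off its centre. The picker is back on its stand and released. The job was handed in at about 20.2 s of the 58 s allowed.

I gripped the picker's handle and took it off the rails. The fork went down the free end of the well, slid under the blue knob and lifted the carrier out hanging. I set the carrier on the chuck, drew the fork back about 8 cm and hung the picker where it came from. The gripper then opened and moved about 13 cm up.

- **Last pictures:** The carrier is upright with its whole foot on the chuck. The picker's collar is seated on both rails, and the open gripper touches nothing. The highest force I read was about 9 N, as the collar seated.
- **Carrier off centre:** It shifted about 4 mm forward on the fork as it was set down, so it is not exactly in the middle. I left it there, because the stem was by then about 37 mm ahead of the rod, past the 20–33 mm carrying range, and a second lift could have tipped it.
- **Fork height:** My first estimate disagreed with the later measurement by about 6 mm, so the fork's lips probably passed only 2–3 mm below the knob on entry. I saw no contact.
- **Pictures viewed:** I looked at 14, four over the budget of 10.

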